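# Draw the reserved picture book out from under the paperbacks

## Robot

A 6-joint arm with a two-finger parallel gripper is mounted at the origin on the work surface. World frame = base frame: x ahead of the robot, y to its left, z up, the work surface at z = 0. Lengths are in m, angles in rad, forces in N, time in s.
With the tool pointing down it reaches from about 0.35 to 0.975 m from the base axis. Payload 4.9 kg.
Tool frame: the origin (TCP) lies midway between the tips of the shut fingers; the grasp point (between the pads) lies 19 mm behind it; z points along the fingers, y is the line along which they close (so a half turn about z gives the same grasp; the last joint's range is limited). The gripper opens to 85 mm and grips with 20 to 120 N. Pads are 22 mm wide; open, the fingers measure 114 mm over their backs; the gripper's body (76 mm by 85 mm) begins 54 mm behind the grasp point. The pads swing forward as they close: fully open they stand 13 mm farther back than shut.
Start: joints at [1.045, 0.053, 1.613, -0, 1.476, -0.119], TCP at [0.247, 0.574, 0.231] pointing down, gripper open.
Joint ranges: [-3.01, 3.01], [-1.01, 2.22], [0.06, 2.58], [-1.02, 4.17], [0.09, 2.62], [-3.14, 3.14]. Speed limits (rad/s): [2.57, 2.57, 3.14, 3.14, 3.14, 3.14].

## Interface

Orientations are given as a unit quaternion [w, x, y, z].
In Python, from plant import state, grab_frame, job_done, cut_out, place_of gives the robot as it stands.
- The arm moves only by the tool jog_arm, never from a script. Its argument "motion" is text: rows parted by semicolons, each of 7 numbers parted by spaces: the opening in per cent of the stroke, from 0 (shut) to 100 (fully open), then the shift along the tool's x, y, z as a fraction of full scale, then the turn, a rotation vector about the tool's x, y, z as a fraction of full scale. A call has exactly 5 rows; each row is the pose to reach, as a shift and turn from the pose commanded when the call began, along the tool's axes at that moment; what a row does not reach only later rows make up. Full scale, the value 1, is 50 cm for a shift and 1.5 rad for a turn. A row lasts 1/8 s, in which the tool goes at most 62.5 mm and 10.7 degrees, less where a joint would pass 70% of its speed; a pose out of reach is approached as far as the arm can. A call with a number of a shift or a turn outside -1 to 1 is refused whole. A call with a gripper value outside its range is refused whole. The fingers move at their own pace and stop on an object; the grip force is fixed at half the most. Time passes only in rows, so rows that repeat a pose let the fingers close, or fill a call up. It gives the time, the measured TCP pose, the force, the opening and the grip force at its end, in the units of the state.
- state(): the state, without advancing time (a new reading comes with each control period).
- grab_frame(name): name is "scene" or "side" or "wrist"; returns a dict with "color" (384x512x3 uint8, red, green, blue), "range_z" (384x512 float32, m along the optical axis (not along the pixel's ray), 0 where there is no reading), "intrinsics" (3x3 intrinsics, pixels), "world_from_camera" (4x4, takes a point from camera to world coordinates). Camera axes: x right, y up, looking along -z (the intrinsics and any distortion apply to the point x, -y, -z); pixel columns grow to the right and rows downward; lengths in m; the calibration is good to about 2 mm. A picture is of the moment at which its call begins.
- job_done(): hands the job in; it is judged then, once.
Trained networks look in the newest picture that a camera, given by its name, has taken for a name from the list of things; names that differ only in an ending like _2 or _b are one class to them, and where a whole thing is asked for, a point or a joint stands for the part that bears it (a point fixed in the world has none). Each returns a list of dicts, best first, with "p" (0 to 1); they miss things now and then, are a little off and sometimes report something else, mostly with a low value. They report only what shows in the picture. A call takes as long as a camera call. They do not tell look-alikes from the thing itself.
- cut_out(camera, thing): "pixels" (384x512 bool, what is visible of it).
- place_of(camera, thing): "at" ([x, y, z] in m, in world coordinates, good to about 4 mm: a listed point, or the origin of a listed thing).
The state is a dict: "time": time; "joint_pos": joint angles; "joint_vel": joint speeds; "joint_efforts": joint torques, N m; "tool_pos": TCP position; "tool_rot": TCP orientation; "contact_force": force on the tool from outside, world axes, zero at the start; "ft_torque": the same for the moment, N m; "gripper_width": opening from 0.0 (shut) to 1.0 (fully open); "grasp_force": force on a finger pad.
Only numpy, scipy, OpenCV 4.12 (cv2) and the standard library are available. Lean on these libraries where they do the work, as an engineer would, in place of code of your own. Each camera call takes 0.05 s, during which the arm holds its last target. There are 200 camera calls.

## Task

A reader has come for the slim hardback at the bottom of the pile on the metal pick-up tray. Draw it out between the two posts by its bare end, pressing and pushing gently (never more than about 20 N), so that the two paperbacks stay piled squarely and come down flat on the tray behind the posts; then push the hardback home, square and flush against the stop strip at the other end of the tray, and take the hand away. Leave the bottle, the date stamp and the pen cup alone.

Things in the scene. Friction and masses are not known exactly. Their poses are not given: they have to be found in the camera images.
- tray: Fixed aluminium tray, 440 x 250 mm, 4 mm thick sheet, flat on the desk, placed and turned differently each time; origin at desk level, z up. Its x runs from the stop strip (face at x = -185 mm) to the posts (x = 65 mm) and the pile behind them; y lies across. Sheet: x -215 to 225 mm, y -125 to 125 mm. The hardback is drawn along the tray's -x.
- posts (a point): Point on the tray's top face midway between two fixed upright steel posts, 12 mm thick, 46 mm high above the sheet, at y = +-76 mm (140 mm clear between). The hardback (120 mm wide) passes between them; the paperbacks (198 mm wide) do not and are held back. Axes as the tray's.
- stop (a point): Foot of the middle of the stop strip's face (which looks to the posts, tray +x), on the tray's top face, 250 mm from the posts' centres. The fixed dark steel strip is 160 mm long across the tray, 12 mm wide, 9 mm high above the sheet. With the hardback home, 64 mm is left between its rear end and the posts: room for fingers to push from behind. Axes as the tray's.
- picture_book: Slim rigid closed hardback, 180 (x) x 120 (y) x 13 mm, 0.22 kg; origin at the centre of its underside. Lies under the pile, x about along the tray's x; its -x end sticks out bare 55 to 70 mm, top 17 mm above the desk, the last 50 mm covered in rough grey cloth (friction 0.65); the rest is gloss and slides easily (0.25). Fingertips pressed on the cloth with 14 to 18 N drag it; feel for it: it is stiff.
- paperback_low: Lower of two equal rigid paperbacks, grey cover, 129 (x) x 198 (y) x 22 mm, about 0.3 kg (varies); origin at the centre of its underside, x about along the tray's x. Lies on the hardback, front 4 to 9 mm behind the posts; rides along until the posts stop it. Its rear, then its front, drops 13 mm to the tray as the hardback leaves.
- paperback_top: Upper paperback, white with a grey photograph on the cover, same size and origin as the lower one, lying on it; the top of the pile is 61 mm above the desk at first.
- gel_bottle: Hand-gel bottle, 48 mm thick, 105 mm tall, white cap; standing beside the tray. Origin at the centre of its underside. Leave alone.
- date_stamp: Date stamp, 50 x 26 mm black foot with a round wooden handle, 70 mm tall; standing beside the tray. Origin at the centre of its underside. Leave alone.
- pen_cup: White ceramic pen cup, 72 mm across, 85 mm tall; standing beyond the stop-strip end of the tray. Origin at the centre of its underside. Leave alone.
There are look-alikes about, which are no part of the job. Of the things like the picture_book, leave any that is purple; of the rest the larger one is meant. Leave any red look-alike of the paperback_top alone.

How it is judged:
By the outcome, as a careful person would: the job done as asked, in the order asked, and still so for the second after the job is handed in, with the robot touching nothing.
It also fails if it takes over 72 s, if anything falls off the work surface, if the arm or the gripper's body presses on something with over 40 N, if the wrist force passes 120 N, or if a joint passes its speed limit or range.

## Working session

There is one attempt and no reset: what is moved stays moved. The work goes in short steps, Python scripts to look and compute and a tool call to move; the robot and the scene stay as the last step left them, time stands still between calls to the robot, and variables do not carry over. Pictures are saved under pics/ and viewed, at most 10 in all, crops included, and the job is handed in when it is done.

Besides the shell and the picture viewer there is one more tool, called as name(argument=value, ...) on one line, values as JSON. jog_arm: Moves the arm, as the interface text tells. Shift numbers are shares of 50 cm and turn numbers shares of 1.5 rad, none past 1 either way. Its arguments: {"type":"object","properties":{"motion":{"type":"string"}},"required":["motion"]}

```bash
ls; mkdir -p pics; python3 - <<'E'
from plant import *
import cv2, numpy as np
s=state(); print(s['time'],s['tool_pos'],s['tool_rot'],s['contact_force'],s['gripper_width'])
ims=[]
for c in("scene","side"):
    f=grab_frame(c); ims.append(f['color'][:,:,::-1])
    np.savez(f'{c}0.npz',**f)
    for t in("tray","posts","stop","picture_book","paperback_low","paperback_top","gel_bottle","date_stamp","pen_cup"):
        print(c,t,[(round(d['p'],2),np.round(d['at'],3).tolist()) for d in place_of(c,t)][:3])
cv2.imwrite('pics/a.png',ims[0]);cv2.imwrite('pics/b.png',ims[1])
E
```

```text
pics
0.0 [0.24697513 0.57343582 0.23005471] [-3.32325757e-04  2.01992618e-01  9.79386484e-01 -9.93015408e-04] [-0.33181089  0.04776158  0.67175416] 1.0022881970255781
scene tray [(0.96, [0.564, 0.067, 0.002])]
scene posts []
scene stop [(0.69, [0.579, -0.114, -0.001])]
scene picture_book [(0.73, [0.46, 0.424, -0.001])]
scene paperback_low []
scene paperback_top [(0.84, [0.328, -0.295, 0.002]), (0.72, [0.545, 0.207, 0.035])]
scene gel_bottle [(0.83, [0.728, 0.17, 0.004])]
scene date_stamp [(0.88, [0.751, -0.029, -0.001])]
scene pen_cup [(0.77, [0.534, -0.246, 0.001])]
side tray [(0.95, [0.561, 0.072, 0.001]), (0.72, [0.552, 0.212, 0.018])]
side posts []
side stop [(0.78, [0.581, -0.119, 0.001]), (0.67, [0.723, 0.17, 0.002])]
side picture_book [(0.74, [0.458, 0.418, 0.004]), (0.69, [0.268, 0.262, 0.001]), (0.56, [0.554, 0.168, 0.006])]
side paperback_low [(0.96, [0.55, 0.211, 0.017])]
side paperback_top [(0.73, [0.328, -0.295, -0.002]), (0.56, [0.545, 0.206, 0.046])]
side gel_bottle [(0.6, [0.724, 0.17, -0.001])]
side date_stamp [(0.65, [0.752, -0.031, -0.002])]
side pen_cup [(0.7, [0.533, -0.251, 0.004])]
```

View pics/a.png

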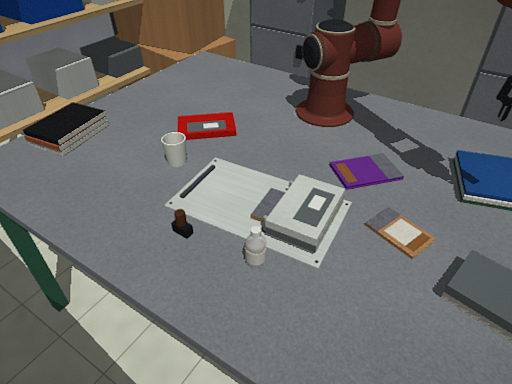

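View pics/b.png

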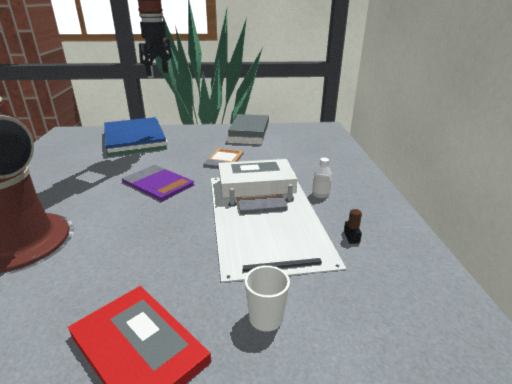

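The first picture shows the tray at the centre (165–350, 160–262), strip at about (197,181), with the cloth end sticking out at (268,205); the pile is at (305,210). The second shows the posts at (232,197) and (291,193), the cloth at (262,206) and the strip at (283,265). The purple and brown books and the red book are the look-alikes.

```bash
cat > h.py <<'E'
import numpy as np, cv2
def world(f):
    K=f['intrinsics'];T=f['world_from_camera'];z=f['range_z']
    v,u=np.mgrid[:z.shape[0],:z.shape[1]]
    P=np.stack([(u-K[0,2])/K[0,0]*z,-(v-K[1,2])/K[1,1]*z,-z],-1)
    return P@T[:3,:3].T+T[:3,3]
def rect(f,o,a,zz,x0,x1,y0,y1,res=0.001):
    """top-down rectified picture in tray axes at height zz; rows = x, cols = y"""
    K=f['intrinsics'];T=np.linalg.inv(f['world_from_camera'])
    X,Y=np.meshgrid(np.arange(x0,x1,res),np.arange(y0,y1,res),indexing='ij')
    c,s=np.cos(a),np.sin(a)
    W=np.stack([o[0]+c*X-s*Y,o[1]+s*X+c*Y,np.full_like(X,zz)],-1)
    C=W@T[:3,:3].T+T[:3,3]
    u=K[0,0]*C[...,0]/-C[...,2]+K[0,2]; v=K[1,1]*-C[...,1]/-C[...,2]+K[1,2]
    return cv2.remap(f['color'],u.astype('f4'),v.astype('f4'),cv2.INTER_LINEAR)[:,:,::-1]
E
python3 - <<'E'
from h import *
for c in("scene","side"):
    f=dict(np.load(f'{c}0.npz')); W=world(f); col=f['color'].astype(int)
    g=col.mean(2)
    ok=(f['range_z']>0)&(abs(W[...,0]-.56)<.25)&(abs(W[...,1]-.07)<.3)&(abs(W[...,2]-.004)<.012)&(g>140)
    n,l,st,_=cv2.connectedComponentsWithStats(ok.astype('u1'))
    k=1+np.argmax(st[1:,4]); p=W[l==k]
    print(c,len(p),'z',np.median(p[:,2]))
    (cx,cy),(w,h),a=cv2.minAreaRect(p[:,:2].astype('f4')*1000); print(cx,cy,w,h,a)
    top=(abs(W[...,0]-.55)<.16)&(abs(W[...,1]-.21)<.13)&(abs(W[...,2]-.061)<.006); q=W[top]
    print('top',len(q),np.median(q[:,2]),cv2.minAreaRect(q[:,:2].astype('f4')*1000))
E
```

```text
scene 4830 z 0.004666411700264106
568.162109375 -15.75 259.78961181640625 268.2861022949219 5.476685047149658
top 2998 0.06144931772228335 ((576.4066162109375, 207.7631072998047), (259.5911865234375, 129.99234008789062), 4.700891017913818)
side 23793 z -0.00021521756942610715
560.0211181640625 69.92784118652344 499.93212890625 599.8523559570312 0.0019933036528527737
top 1633 0.06013047895744794 ((577.1388549804688, 207.575927734375), (256.10333251953125, 134.5067901611328), 4.245548248291016)
```

jog_arm(motion="100 0 0 -0.1 0 0 0; 100 0 0 -0.1 0 0 0; 100 0 0 -0.1 0 0 0; 100 0 0 -0.1 0 0 0; 100 0 0 -0.1 0 0 0")

```text
time: 1.62
tool_pos: [0.247, 0.5735, 0.2799]
tool_rot: [-0.0, 0.202, 0.979, -0.001]
contact_force: [0.2, 0.5, -0.1]
gripper_width: 1.002
grasp_force: 0.0
```

jog_arm(motion="0 -0.09 -0.065 0 0 0 0.1; 0 -0.18 -0.13 0 0 0 0.2; 0 -0.27 -0.195 0 0 0 0.3; 0 -0.36 -0.26 0 0 0 0.4; 0 -0.45 -0.325 0 0 0 0.5")

```text
time: 2.25
tool_pos: [0.39, 0.334, 0.2807]
tool_rot: [-0.0, 0.549, 0.836, -0.0]
contact_force: [1.2, -0.9, -0.5]
gripper_width: -0.001
grasp_force: 0.0
```

jog_arm(motion="0 -0.12 0.014 0 0 0 0.05; 0 -0.24 0.028 0 0 0 0.1; 0 -0.36 0.042 0 0 0 0.15; 0 -0.48 0.056 0 0 0 0.2; 0 -0.59 0.068 0 0 0 0.215")

```text
time: 2.88
tool_pos: [0.54, 0.0773, 0.2808]
tool_rot: [-0.0, 0.675, 0.738, -0.0]
contact_force: [0.3, 1.3, 0.5]
gripper_width: 0.006
grasp_force: 0.0
```

```bash
python3 - <<'E'
from plant import *
import cv2, numpy as np
from h import *
s=state(); print(s['tool_pos'],s['tool_rot'],s['contact_force'],s['ft_torque'])
f=grab_frame("wrist"); np.savez('w0.npz',**f); cv2.imwrite('pics/w0.png',f['color'][:,:,::-1])
T=f['world_from_camera'];print(T.round(3))
for t in("posts","stop","picture_book","paperback_low","tray"):
    print(t,[(round(d['p'],2),np.round(d['at'],4).tolist()) for d in place_of("wrist",t)][:2])
E
```

```text
[0.53997586 0.077303   0.28077981] [-2.18993205e-04  6.74648305e-01  7.38139285e-01 -1.16408497e-04] [0.34700277 1.30072958 0.51244645] [ 0.06439098 -0.02362801  0.08674764]
[[ 0.996 -0.084 -0.027  0.533]
 [ 0.088  0.948  0.306  0.154]
 [ 0.    -0.307  0.952  0.424]
 [ 0.     0.     0.     1.   ]]
posts []
stop [(0.24, [0.5463, 0.2065, 0.0348])]
picture_book [(0.73, [0.2711, 0.2627, 0.0013])]
paperback_low []
tray [(0.72, [0.5636, 0.0695, 0.0003])]
```

View pics/w0.png

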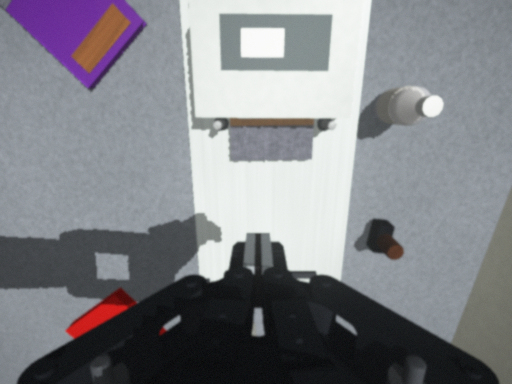

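The wrist picture shows the tray upright, with post tops at (219,124) and (331,124), cloth end at (229–312, 127–160), the pile above and the shut fingers at (257,245).

```bash
cat >> h.py <<'E'
def onplane(f,uv,zz):
    K=f['intrinsics'];T=f['world_from_camera'];uv=np.atleast_2d(uv).astype(float)
    d=np.c_[(uv[:,0]-K[0,2])/K[0,0],-(uv[:,1]-K[1,2])/K[1,1],-np.ones(len(uv))]@T[:3,:3].T
    return (T[:3,3]+d*((zz-T[2,3])/d[:,2])[:,None])[:,:2]
def line(P):
    vx,vy,x,y=cv2.fitLine(P.astype('f4'),cv2.DIST_HUBER,0,.0005,.0005).ravel(); return np.degrees(np.arctan2(vy,vx)),x,y
E
python3 - <<'E'
from h import *
f=dict(np.load('w0.npz')); g=cv2.GaussianBlur(f['color'],(3,3),0).astype(int).mean(2)
def edges(rows,lo,hi,sgn,axis=1):
    out=[]
    for r in rows:
        l=g[r,lo:hi] if axis else g[lo:hi,r]
        d=np.gradient(l)*sgn; k=int(np.argmax(d))
        k=k+ (0.5*(d[k-1]-d[k+1])/(d[k-1]-2*d[k]+d[k+1]) if 0<k<len(d)-1 else 0)
        out.append((lo+k,r) if axis else (r,lo+k))
    return np.array(out)
for n,e,z in(("trayL",edges(range(135,205),175,212,1),.004),("trayR",edges(range(135,260),335,375,-1),.004),
  ("clothL",edges(range(132,156),221,237,-1),.017),("clothR",edges(range(132,156),304,320,1),.017),
  ("clothFront",edges(range(236,306),150,172,1,0),.017),("pbTopFront",edges(range(238,305),108,128,-1,0),.061)):
    P=onplane(f,e,z); a=line(P); print(n,np.round(a,4), 'ends',P[0].round(4),P[-1].round(4))
for uv in((219,124),(331,124)): print('post',onplane(f,uv,.05).round(4))
E
```

```text
trayL [-8.52728e+01  4.38700e-01  4.79000e-02] ends [0.4339 0.1014] [ 0.4435 -0.0084]
trayR [-8.50386e+01  6.93900e-01  1.66000e-02] ends [0.6847 0.1236] [ 0.7031 -0.0875]
clothL [-84.9163   0.4956   0.0955] ends [0.4939 0.1123] [0.4964 0.0789]
clothR [89.0069  0.6186  0.1041] ends [0.6253 0.124 ] [0.6195 0.0898]
clothFront [5.2757 0.5767 0.0775] ends [0.5082 0.0699] [0.6108 0.0814]
pbTopFront [5.0314 0.5466 0.1389] ends [0.5098 0.1358] [0.5935 0.1431]
post [[0.4846 0.125 ]]
post [[0.632  0.1381]]
```

jog_arm(motion="0 0.02 0.02 0.1 0 0 0; 0 0.045 0.039 0.2 0 0 0; 0 0.045 0.039 0.3 0 0 0; 0 0.045 0.039 0.4 0 0 0; 0 0.045 0.039 0.46 0 0 0")

```text
time: 3.8
tool_pos: [0.5543, 0.1052, 0.0483]
tool_rot: [-0.001, 0.673, 0.74, -0.001]
contact_force: [0.6, -0.2, -0.0]
gripper_width: 0.0
grasp_force: 0.0
```

jog_arm(motion="0 0 0 0.02 0 0 0; 0 0 0 0.03 0 0 0; 0 0 0 0.04 0 0 0; 0 0 0 0.04 0 0 0; 0 0 0 0.04 0 0 0")

```text
time: 4.42
tool_pos: [0.5575, 0.1035, 0.0322]
tool_rot: [0.001, 0.674, 0.739, 0.001]
contact_force: [-0.2, -0.4, 0.5]
gripper_width: -0.0
grasp_force: 0.0
```

```bash
python3 - <<'E'
from plant import *
import cv2, numpy as np
s=state(); print(s['tool_pos'],s['contact_force'],s['ft_torque'])
f=grab_frame("wrist"); np.savez('w1.npz',**f); cv2.imwrite('pics/w1.png',f['color'][:,:,::-1])
E
```

```text
[0.55745787 0.10349483 0.03222322] [-0.21371676 -0.40104951  0.53345401] [ 0.01055791 -0.0519699   0.00920263]
```

View pics/w1.png

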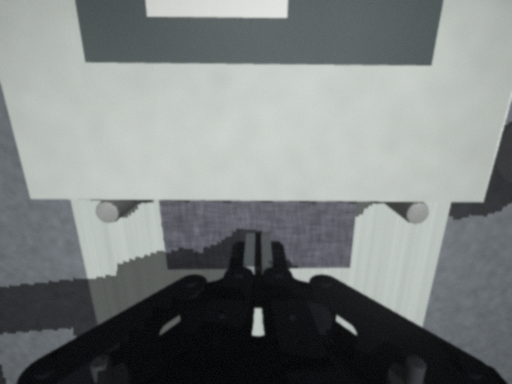

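The fingertips at (257,235) are over the middle of the cloth (163–354, 200–268), between the posts at (107,212) and (417,212).

jog_arm(motion="0 0 0 0.005 0 0 0; 0 0 0 0.01 0 0 0; 0 0 0 0.015 0 0 0; 0 0 0 0.02 0 0 0; 0 0 0 0.024 0 0 0")

```text
time: 5.1
tool_pos: [0.5567, 0.1035, 0.019]
tool_rot: [-0.0, 0.674, 0.739, -0.0]
contact_force: [-0.6, 0.1, 0.0]
gripper_width: 0.002
grasp_force: 0.0
```

jog_arm(motion="0 0 0 0.001 0 0 0; 0 0 0 0.002 0 0 0; 0 0 0 0.003 0 0 0; 0 0 0 0.003 0 0 0; 0 0 0 0.003 0 0 0")

```text
time: 5.72
tool_pos: [0.5568, 0.1035, 0.0179]
tool_rot: [0.0, 0.674, 0.739, 0.0]
contact_force: [-0.6, 0.6, -0.2]
gripper_width: 0.0
grasp_force: 0.0
```

jog_arm(motion="0 0 0 0.0005 0 0 0; 0 0 0 0.001 0 0 0; 0 0 0 0.001 0 0 0; 0 0 0 0.001 0 0 0; 0 0 0 0.001 0 0 0")

```text
time: 6.35
tool_pos: [0.5568, 0.1035, 0.0173]
tool_rot: [0.0, 0.674, 0.739, -0.0]
contact_force: [-0.3, -0.6, 0.6]
gripper_width: 0.002
grasp_force: 0.0
```

jog_arm(motion="0 0 0 0.0005 0 0 0; 0 0 0 0.0005 0 0 0; 0 0 0 0.0005 0 0 0; 0 0 0 0.0005 0 0 0; 0 0 0 0.0005 0 0 0")

```text
time: 6.98
tool_pos: [0.5568, 0.1035, 0.0171]
tool_rot: [0.0, 0.674, 0.739, 0.0]
contact_force: [-0.3, 0.5, 0.7]
gripper_width: 0.004
grasp_force: 0.1
```

jog_arm(motion="0 0 0 0.0005 0 0 0; 0 0 0 0.0005 0 0 0; 0 0 0 0.0005 0 0 0; 0 0 0 0.0005 0 0 0; 0 0 0 0.0005 0 0 0")

```text
time: 7.6
tool_pos: [0.5568, 0.1035, 0.0171]
tool_rot: [0.0, 0.674, 0.739, -0.0]
contact_force: [-1.3, -0.2, 5.6]
gripper_width: -0.0
grasp_force: 2.4
```

jog_arm(motion="0 0 0 0.0003 0 0 0; 0 0 0 0.0003 0 0 0; 0 0 0 0.0003 0 0 0; 0 0 0 0.0003 0 0 0; 0 0 0 0.0003 0 0 0")

```text
time: 8.22
tool_pos: [0.5569, 0.1035, 0.0171]
tool_rot: [0.0, 0.674, 0.739, -0.0]
contact_force: [-2.4, 0.5, 5.8]
gripper_width: 0.001
grasp_force: 2.9
```

jog_arm(motion="0 0 0 0.0003 0 0 0; 0 0 0 0.0003 0 0 0; 0 0 0 0.0003 0 0 0; 0 0 0 0.0003 0 0 0; 0 0 0 0.0003 0 0 0")

```text
time: 8.85
tool_pos: [0.557, 0.1035, 0.017]
tool_rot: [0.0, 0.674, 0.739, 0.0]
contact_force: [-2.7, -0.3, 6.2]
gripper_width: 0.003
grasp_force: 3.2
```

jog_arm(motion="0 0 0 0.0003 0 0 0; 0 0 0 0.0003 0 0 0; 0 0 0 0.0003 0 0 0; 0 0 0 0.0003 0 0 0; 0 0 0 0.0003 0 0 0")

```text
time: 9.48
tool_pos: [0.557, 0.1035, 0.017]
tool_rot: [0.0, 0.674, 0.739, 0.0]
contact_force: [-3.0, -0.1, 7.2]
gripper_width: 0.0
grasp_force: 3.5
```

jog_arm(motion="0 0 0 0.0004 0 0 0; 0 0 0 0.0008 0 0 0; 0 0 0 0.0008 0 0 0; 0 0 0 0.0008 0 0 0; 0 0 0 0.0008 0 0 0")

```text
time: 10.1
tool_pos: [0.5573, 0.1036, 0.017]
tool_rot: [0.0, 0.674, 0.739, 0.0]
contact_force: [-3.8, -0.2, 7.5]
gripper_width: 0.001
grasp_force: 4.3
```

jog_arm(motion="0 0 0 0.0004 0 0 0; 0 0 0 0.0008 0 0 0; 0 0 0 0.0008 0 0 0; 0 0 0 0.0008 0 0 0; 0 0 0 0.0008 0 0 0")

```text
time: 10.72
tool_pos: [0.5575, 0.1036, 0.017]
tool_rot: [0.0, 0.674, 0.739, 0.0]
contact_force: [-3.9, -0.3, 10.3]
gripper_width: -0.002
grasp_force: 5.2
```

jog_arm(motion="0 0 0 0.0006 0 0 0; 0 0 0 0.0012 0 0 0; 0 0 0 0.0016 0 0 0; 0 0 0 0.0016 0 0 0; 0 0 0 0.0016 0 0 0")

```text
time: 11.35
tool_pos: [0.558, 0.1036, 0.017]
tool_rot: [0.001, 0.674, 0.739, 0.001]
contact_force: [-4.8, -0.8, 12.7]
gripper_width: 0.002
grasp_force: 6.8
```

jog_arm(motion="0 0 -0.001 0.0005 0 0 0; 0 0 -0.002 0.001 0 0 0; 0 0 -0.002 0.0014 0 0 0; 0 0 -0.002 0.0014 0 0 0; 0 0 -0.002 0.0014 0 0 0")

```text
time: 11.98
tool_pos: [0.5579, 0.1036, 0.017]
tool_rot: [0.001, 0.674, 0.739, 0.001]
contact_force: [-3.9, -0.1, 15.0]
gripper_width: 0.001
grasp_force: 7.3
```

jog_arm(motion="0 -0.004 0 0 0 0 0; 0 -0.008 0 0 0 0 0; 0 -0.012 0 0 0 0 0; 0 -0.016 0 0 0 0 0; 0 -0.02 0 0 0 0 0")

```text
time: 12.6
tool_pos: [0.5596, 0.0953, 0.017]
tool_rot: [0.001, 0.674, 0.739, 0.004]
contact_force: [-1.3, 5.8, 11.0]
gripper_width: -0.003
grasp_force: 5.8
```

```bash
cat > look.py <<'E'
import sys
from plant import *
from h import *
o=np.array([.5638,.0668]); a=np.radians(94.87); R=np.array([[np.cos(a),np.sin(a)],[-np.sin(a),np.cos(a)]])
def shot(n):
    f=grab_frame("wrist"); s=state(); p=np.array(s['tool_pos'])
    print('F',np.round(s['contact_force'],1),'T',np.round(s['ft_torque'],2),'tcp tray mm',(R@(p[:2]-o)*1000).round(1),'z',p[2].round(4))
    np.savez(n+'.npz',**f); return f
def show(f,name,z=.017,x0=-.2,x1=.1,y0=-.1,y1=.1):
    # tray +x up, +y left
    im=rect(f,o,a,z,x0,x1,y0,y1)[::-1,::-1].copy()
    cv2.imwrite(f'pics/{name}.png',cv2.resize(im,None,fx=2,fy=2))
def front(f,z=.017,lo=-.06,hi=.03,ys=(-50,-25,25,45)):
    """strongest dark step (sheet to cloth) along +x"""
    g=rect(f,o,a,z,lo,hi,-.1,.1).astype(float).mean(2)
    out=[]
    for y in ys:
        l=cv2.GaussianBlur(g[:,100+y-4:100+y+5].mean(1)[:,None],(1,5),0).ravel(); out.append(round(lo*1000+float(np.argmin(np.gradient(l))),1))
    print('front x at y',dict(zip(ys,out)))
E
python3 - <<'E'
from look import *
f=shot('w2'); front(f)
front(dict(np.load('w1.npz')))
E
```

```text
F [-0.8  5.9 11.5] T [0.97 0.08 0.02] tcp tray mm [28.6  1.7] z 0.017
front x at y {-50: -23.0, -25: 28.0, 25: -10.0, 45: 2.0}
front x at y {-50: 12.0, -25: 11.0, 25: 11.0, 45: 10.0}
```

jog_arm(motion="0 0 0 0.001 0 0 0; 0 -0.004 0 0.002 0 0 0; 0 -0.008 0 0.003 0 0 0; 0 -0.012 0 0.003 0 0 0; 0 -0.016 0 0.003 0 0 0")

```text
time: 13.28
tool_pos: [0.5616, 0.0878, 0.017]
tool_rot: [0.002, 0.674, 0.739, 0.005]
contact_force: [-0.5, 8.0, 15.8]
gripper_width: -0.002
grasp_force: 8.2
```

jog_arm(motion="0 -0.006 -0.001 0.0003 0 0 0; 0 -0.012 -0.001 0.0006 0 0 0; 0 -0.018 -0.002 0.0006 0 0 0; 0 -0.024 -0.002 0.0006 0 0 0; 0 -0.03 -0.002 0.0006 0 0 0")

```text
time: 13.9
tool_pos: [0.5624, 0.0726, 0.017]
tool_rot: [0.002, 0.674, 0.738, 0.005]
contact_force: [-1.2, 8.1, 17.0]
gripper_width: -0.001
grasp_force: 8.6
```

```bash
python3 - <<'E'
from look import *
f=shot('w3'); front(f,ys=(-55,-50,-45,40,45,50))
show(f,'r3')
E
```

```text
F [-1.3  6.9 17.2] T [ 1.21  0.08 -0.01] tcp tray mm [5.6 0.9] z 0.017
front x at y {-55: -47.0, -50: -46.0, -45: -1.0, 40: 9.0, 45: 5.0, 50: -45.0}
```

View pics/r3.png

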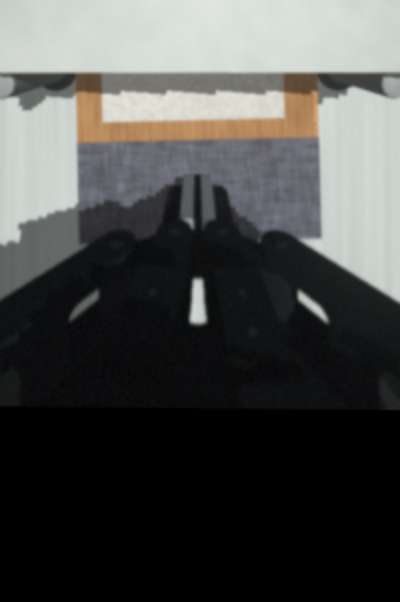

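The rectified view (x = 100 − row/2) shows the cloth's rear edge at row 140 and front at row 240, so the book has come 30 mm with the fingers; it is centred and yawed only about 1°.

jog_arm(motion="0 -0.01 0 -0.0002 0 0 0; 0 -0.02 0 -0.0004 0 0 0; 0 -0.03 0 -0.0004 0 0 0; 0 -0.04 0 -0.0004 0 0 0; 0 -0.05 0 -0.0004 0 0 0")

```text
time: 14.58
tool_pos: [0.5646, 0.0475, 0.017]
tool_rot: [0.002, 0.674, 0.738, 0.005]
contact_force: [-0.7, 8.5, 17.2]
gripper_width: 0.003
grasp_force: 8.4
```

jog_arm(motion="0 -0.01 0 0 0 0 0; 0 -0.02 0 0 0 0 0; 0 -0.03 0 0 0 0 0; 0 -0.04 0 0 0 0 0; 0 -0.05 0 0 0 0 0")

```text
time: 15.2
tool_pos: [0.5669, 0.0219, 0.017]
tool_rot: [0.003, 0.674, 0.739, 0.004]
contact_force: [-0.2, 5.8, 16.8]
gripper_width: 0.002
grasp_force: 8.4
```

jog_arm(motion="0 -0.008 0 0 0 0 0; 0 -0.016 0 0 0 0 0; 0 -0.024 0 0 0 0 0; 0 -0.032 0 0 0 0 0; 0 -0.04 0 0 0 0 0")

```text
time: 15.82
tool_pos: [0.5686, 0.0018, 0.0169]
tool_rot: [0.003, 0.674, 0.739, 0.004]
contact_force: [-0.8, 5.2, 16.9]
gripper_width: 0.001
grasp_force: 8.5
```

```bash
python3 - <<'E'
from look import *
f=shot('w4')
s=grab_frame("side"); cv2.imwrite('pics/s4.png',cv2.resize(s['color'][130:300,170:360,::-1],None,fx=4,fy=3.5,interpolation=2))
E
```

```text
F [-0.   4.5 16.6] T [0.87 0.09 0.01] tcp tray mm [-65.7   0.6] z 0.017
```

View pics/s4.png

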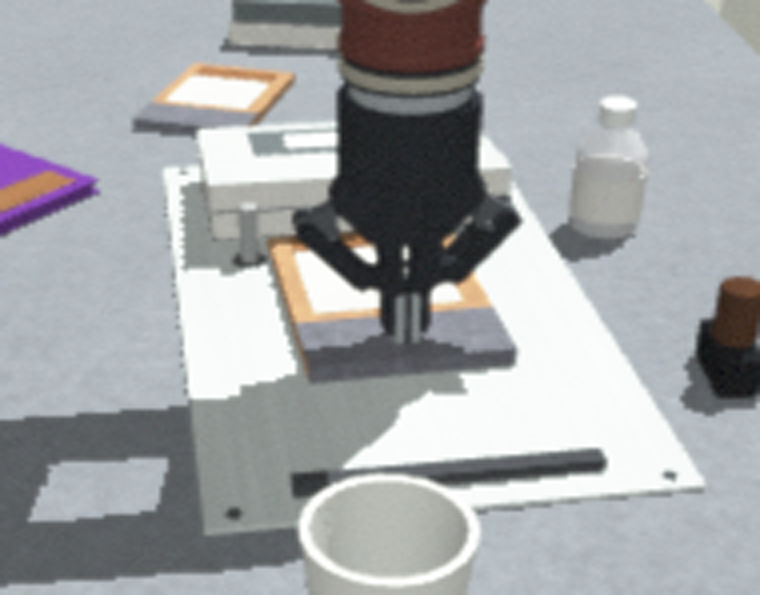

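The side view shows the hardback coming out straight (its front edge from (310,372) to (512,352)), the pile still square behind the posts, and the strip clear ahead at (300–605, 455–490).

jog_arm(motion="0 -0.008 0 0 0 0 0; 0 -0.016 0 0 0 0 0; 0 -0.024 0 0 0 0 0; 0 -0.032 0 0 0 0 0; 0 -0.04 0 0 0 0 0")

```text
time: 16.55
tool_pos: [0.5704, -0.0183, 0.0169]
tool_rot: [0.003, 0.674, 0.739, 0.004]
contact_force: [-0.4, 6.5, 17.0]
gripper_width: 0.001
grasp_force: 8.6
```

jog_arm(motion="0 -0.01 0 0 0 0 0; 0 -0.02 0 0 0 0 0; 0 -0.03 0 0 0 0 0; 0 -0.04 0 0 0 0 0; 0 -0.05 0 0 0 0 0")

```text
time: 17.18
tool_pos: [0.5727, -0.0437, 0.017]
tool_rot: [0.003, 0.674, 0.739, 0.003]
contact_force: [-0.4, 5.5, 17.1]
gripper_width: -0.003
grasp_force: 8.5
```

jog_arm(motion="0 -0.01 0 0 0 0 0; 0 -0.02 0 0 0 0 0; 0 -0.03 0 0 0 0 0; 0 -0.04 0 0 0 0 0; 0 -0.05 0 0 0 0 0")

```text
time: 17.8
tool_pos: [0.575, -0.0687, 0.017]
tool_rot: [0.003, 0.674, 0.739, 0.003]
contact_force: [-0.5, 4.5, 16.5]
gripper_width: -0.0
grasp_force: 8.6
```

```bash
python3 - <<'E'
from look import *
f=shot('w5'); show(f,'r5',x0=-.15,x1=.15,y0=-.13,y1=.13)
E
```

```text
F [-0.5  3.2 16.7] T [ 0.6   0.08 -0.  ] tcp tray mm [-136.6    0.4] z 0.017
```

View pics/r5.png

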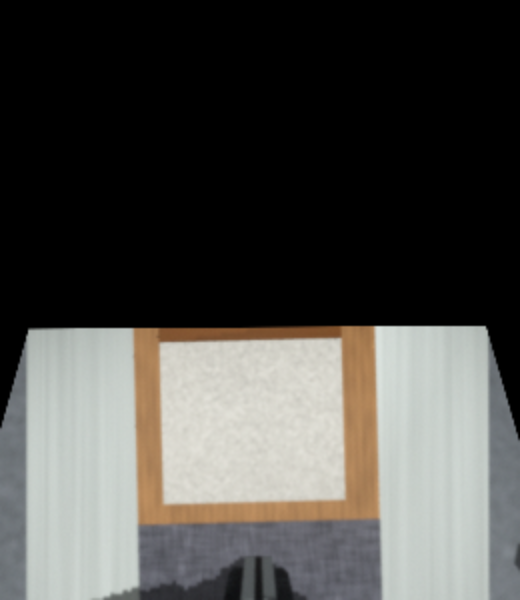

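The rectified view (x = 150 − row/2) shows the cloth's rear edge at rows 519–524, so the book's front is near x = −161 mm, centred and about 1° off; 24 mm remain.

jog_arm(motion="0 -0.006 0 0 0 0 0; 0 -0.012 0 0 0 0 0; 0 -0.018 0 0 0 0 0; 0 -0.024 0 0 0 0 0; 0 -0.028 0 0 0 0 0")

```text
time: 18.48
tool_pos: [0.5762, -0.0827, 0.017]
tool_rot: [0.003, 0.674, 0.739, 0.003]
contact_force: [-0.6, 4.3, 16.8]
gripper_width: -0.007
grasp_force: 8.6
```

jog_arm(motion="0 0 0 -0.01 0 0 0; 0 0 0 -0.04 0 0 0; 0 0 0 -0.1 0 0 0; 0 0 0 -0.18 0 0 0; 0 0 0 -0.24 0 0 0")

```text
time: 19.1
tool_pos: [0.572, -0.083, 0.1342]
tool_rot: [0.0, 0.674, 0.739, 0.0]
contact_force: [-0.1, -0.3, -0.3]
gripper_width: -0.0
grasp_force: 0.0
```

jog_arm(motion="50 0.08 0 0 0 0 0; 50 0.16 0 0 0 0 0; 50 0.24 0 0 0 0 0; 50 0.3 0 0 0 0 0; 50 0.3 0 0 0 0 0")

```text
time: 19.73
tool_pos: [0.5575, 0.068, 0.1323]
tool_rot: [-0.0, 0.673, 0.74, -0.0]
contact_force: [0.8, -0.7, -0.3]
gripper_width: 0.498
grasp_force: 0.0
```

```bash
python3 - <<'E'
from look import *
f=shot('w6'); print(state()['tool_rot'])
g=grab_frame("scene"); np.savez('sc6.npz',**g)
W=world(f)
im=np.hstack([f['color'],cv2.resize(g['color'][140:290,140:380],(512,384))])[:,:,::-1]
cv2.imwrite('pics/w6.png',cv2.resize(im,(800,300)))
E
```

```text
F [-0.1  0.   0.2] T [ 0.03 -0.01 -0.03] tcp tray mm [0.6 6. ] z 0.1323
[ 3.26489640e-05  6.73408906e-01  7.39270135e-01 -3.32923021e-04]
```

View pics/w6.png

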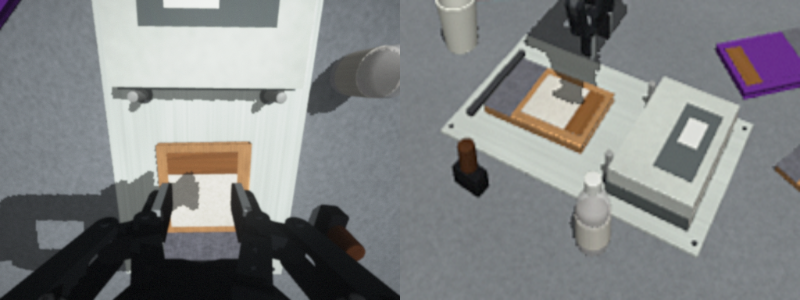

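Left half: the hardback's rear edge at about (157–251, 143), clear of the posts at (135,97) and (278,97). Right half: the pile lies flat and square behind the posts; the bottle, stamp and cup are untouched.

```bash
python3 - <<'E'
from look import *
f=dict(np.load('w6.npz'))
P=onplane(f,[(201,183),(321,183)],.017); print((P-o)@R.T*1000)
P=onplane(f,[(173,125),(356,125)],.05); print('posts',(P-o)@R.T*1000)
for n in('w6','sc6'):
    f=dict(np.load(n+'.npz')); W=world(f); Q=(W[...,:2]-o)@R.T
    m=(Q[...,0]>.085)&(Q[...,0]<.19)&(abs(Q[...,1])<.085)&(W[...,2]>.03)&(W[...,2]<.08)
    A=np.c_[Q[m],np.ones(m.sum())]; c=np.linalg.lstsq(A,W[m][:,2],rcond=None)[0]; print(n,m.sum(),'top plane',c[:2].round(4),'z mid',(c[2]+.135*c[0]).round(4))
E
```

```text
[[  5.41154267  61.34402736]
 [  6.34536853 -55.75830988]]
posts [[ 62.71215172  74.05597176]
 [ 63.87630848 -71.96074512]]
w6 22145 top plane [ 0.0061 -0.0003] z mid 0.0493
sc6 1990 top plane [0.0025 0.0007] z mid 0.0487
```

jog_arm(motion="50 0.04 0.004 0.01 0 0 0.005; 50 0.071 0.008 0.06 0 0 0.005; 50 0.071 0.008 0.12 0 0 0.005; 50 0.071 0.008 0.18 0 0 0.005; 50 0.071 0.008 0.206 0 0 0.005")

```text
time: 20.45
tool_pos: [0.5577, 0.101, 0.0274]
tool_rot: [-0.001, 0.677, 0.736, -0.001]
contact_force: [-0.3, 0.5, 0.5]
gripper_width: 0.498
grasp_force: 0.0
```

jog_arm(motion="50 0 0 0.01 0 0 0; 50 0 0 0.02 0 0 0; 50 0 0 0.03 0 0 0; 50 0 0 0.036 0 0 0; 50 0 0 0.036 0 0 0")

```text
time: 21.08
tool_pos: [0.5589, 0.1022, 0.0115]
tool_rot: [-0.0, 0.677, 0.736, -0.0]
contact_force: [-0.5, -0.8, -0.7]
gripper_width: 0.501
grasp_force: 0.0
```

```bash
python3 - <<'E'
from look import *
f=shot('w7'); print(state()['tool_rot'])
E
```

```text
F [-0.2 -0.2  0.4] T [ 0.03 -0.    0.02] tcp tray mm [35.7  1.8] z 0.0116
[7.54600623e-05 6.76770899e-01 7.36193681e-01 8.68463294e-05]
```

jog_arm(motion="50 0 0 0.002 0 0 0; 50 0 0 0.004 0 0 0; 50 0 0 0.006 0 0 0; 50 0 0 0.008 0 0 0; 50 0 0 0.008 0 0 0")

```text
time: 21.75
tool_pos: [0.5588, 0.1022, 0.0073]
tool_rot: [-0.0, 0.677, 0.736, -0.0]
contact_force: [-1.1, 0.2, 0.8]
gripper_width: 0.499
grasp_force: 0.0
```

jog_arm(motion="50 0 0 0.001 0 0 0; 50 0 0 0.002 0 0 0; 50 0 0 0.003 0 0 0; 50 0 0 0.003 0 0 0; 50 0 0 0.003 0 0 0")

```text
time: 22.38
tool_pos: [0.5589, 0.1022, 0.006]
tool_rot: [0.0, 0.677, 0.736, 0.0]
contact_force: [-0.2, -0.4, 0.6]
gripper_width: 0.497
grasp_force: 0.0
```

jog_arm(motion="50 0 0 0.001 0 0 0; 50 0 0 0.002 0 0 0; 50 0 0 0.003 0 0 0; 50 0 0 0.003 0 0 0; 50 0 0 0.003 0 0 0")

```text
time: 23.0
tool_pos: [0.5589, 0.1022, 0.0044]
tool_rot: [0.0, 0.677, 0.736, -0.0]
contact_force: [-0.2, -0.7, -0.8]
gripper_width: 0.502
grasp_force: 0.0
```

jog_arm(motion="50 0 0 0.001 0 0 0; 50 0 0 0.002 0 0 0; 50 0 0 0.003 0 0 0; 50 0 0 0.003 0 0 0; 50 0 0 0.003 0 0 0")

```text
time: 23.62
tool_pos: [0.5589, 0.1022, 0.003]
tool_rot: [0.0, 0.677, 0.736, 0.0]
contact_force: [-0.6, -0.3, 0.1]
gripper_width: 0.5
grasp_force: 0.0
```

jog_arm(motion="50 0 0 0.001 0 0 0; 50 0 0 0.002 0 0 0; 50 0 0 0.002 0 0 0; 50 0 0 0.002 0 0 0; 50 0 0 0.002 0 0 0")

```text
time: 24.25
tool_pos: [0.559, 0.1022, 0.0022]
tool_rot: [0.0, 0.677, 0.736, 0.0]
contact_force: [-1.6, -0.7, 3.3]
gripper_width: 0.502
grasp_force: 1.6
```

jog_arm(motion="50 0 0 -0.004 0 0 0; 50 0 0 -0.008 0 0 0; 50 -0.008 0 -0.008 0 0 0; 50 -0.016 0 -0.008 0 0 0; 50 -0.024 0 -0.008 0 0 0")

```text
time: 24.88
tool_pos: [0.5599, 0.0899, 0.0059]
tool_rot: [-0.0, 0.677, 0.736, -0.0]
contact_force: [-0.4, -0.3, 0.7]
gripper_width: 0.499
grasp_force: 0.0
```

jog_arm(motion="50 -0.004 0 0 0 0 0; 50 -0.008 0 0 0 0 0; 50 -0.012 0 0 0 0 0; 50 -0.016 0 0 0 0 0; 50 -0.02 0 0 0 0 0")

```text
time: 25.5
tool_pos: [0.5607, 0.0802, 0.0059]
tool_rot: [-0.0, 0.677, 0.736, 0.0]
contact_force: [0.9, 0.9, -0.2]
gripper_width: 0.5
grasp_force: 0.3
```

```bash
python3 - <<'E'
from look import *
f=shot('w8')
E
```

```text
F [ 0.2  0.7 -0.1] T [-0.    0.   -0.01] tcp tray mm [13.4  1.9] z 0.0059
```

jog_arm(motion="50 -0.002 0 0 0 0 0; 50 -0.004 0 0 0 0 0; 50 -0.006 0 0 0 0 0; 50 -0.008 0 0 0 0 0; 50 -0.008 0 0 0 0 0")

```text
time: 26.18
tool_pos: [0.5611, 0.0761, 0.0059]
tool_rot: [0.0, 0.677, 0.736, -0.0]
contact_force: [0.2, -0.2, -0.2]
gripper_width: 0.502
grasp_force: 0.0
```

jog_arm(motion="50 -0.001 0 0 0 0 0; 50 -0.002 0 0 0 0 0; 50 -0.003 0 0 0 0 0; 50 -0.004 0 0 0 0 0; 50 -0.004 0 0 0 0 0")

```text
time: 26.8
tool_pos: [0.5613, 0.0742, 0.006]
tool_rot: [0.0, 0.677, 0.736, -0.0]
contact_force: [-0.5, 0.7, -0.7]
gripper_width: 0.499
grasp_force: 0.1
```

jog_arm(motion="50 -0.001 0 0 0 0 0; 50 -0.002 0 0 0 0 0; 50 -0.002 0 0 0 0 0; 50 -0.002 0 0 0 0 0; 50 -0.002 0 0 0 0 0")

```text
time: 27.42
tool_pos: [0.5613, 0.0733, 0.0059]
tool_rot: [0.0, 0.677, 0.736, -0.0]
contact_force: [-0.3, -0.6, 0.4]
gripper_width: 0.497
grasp_force: 0.0
```

jog_arm(motion="50 -0.001 0 0 0 0 0; 50 -0.002 0 0 0 0 0; 50 -0.002 0 0 0 0 0; 50 -0.002 0 0 0 0 0; 50 -0.002 0 0 0 0 0")

```text
time: 28.05
tool_pos: [0.5613, 0.0727, 0.006]
tool_rot: [-0.0, 0.677, 0.736, 0.0]
contact_force: [-0.6, 5.3, 1.0]
gripper_width: 0.5
grasp_force: 2.5
```

jog_arm(motion="50 -0.001 0 0 0 0 0; 50 -0.002 0 0 0 0 0; 50 -0.002 0 0 0 0 0; 50 -0.002 0 0 0 0 0; 50 -0.002 0 0 0 0 0")

```text
time: 28.68
tool_pos: [0.5612, 0.0726, 0.006]
tool_rot: [-0.001, 0.677, 0.736, 0.001]
contact_force: [-1.6, 8.6, 1.2]
gripper_width: 0.501
grasp_force: 4.2
```

```bash
python3 - <<'E'
from look import *
f=shot('w9')
# hardback rear edge & gap seen by scene camera
g=grab_frame("scene"); np.savez('sc9.npz',**g)
a_=rect(g,o,a,.013,-.215,.02,-.09,.09)[::-1,::-1]
b_=rect(f,o,a,.017,-.05,.08,-.09,.09)[::-1,::-1]
cv2.imwrite('pics/r9.png',np.hstack([cv2.resize(a_,None,fx=2,fy=2),cv2.copyMakeBorder(cv2.resize(b_,None,fx=2,fy=2),0,470-260,0,0,0)]))
E
```

```text
F [-1.5  8.2  1.7] T [1.37 0.16 0.15] tcp tray mm [6.  2.1] z 0.0059
```

View pics/r9.png

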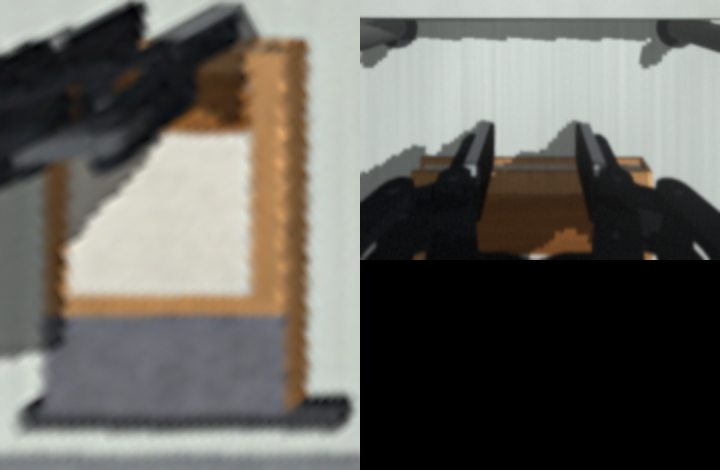

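The view shows the hardback's cloth end against the strip (left, row 405) and both fingers on its rear edge (right, row 165); the force rose at x = 6 mm, just where home should be. One more gentle press, then off.

jog_arm(motion="50 -0.001 0 0 0 0 0; 50 -0.002 0 0 0 0 0; 50 -0.002 0 0 0 0 0; 50 -0.002 0 0 0 0 0; 50 -0.002 0 0 0 0 0")

```text
time: 29.4
tool_pos: [0.5611, 0.0726, 0.006]
tool_rot: [-0.002, 0.677, 0.736, 0.001]
contact_force: [-1.9, 10.8, 1.8]
gripper_width: 0.503
grasp_force: 5.8
```

jog_arm(motion="50 0.006 0 0 0 0 0; 50 0.016 0 0 0 0 0; 50 0.03 0 0 0 0 0; 50 0.04 0 0 0 0 0; 50 0.04 0 0 0 0 0")

```text
time: 30.02
tool_pos: [0.5599, 0.0905, 0.006]
tool_rot: [0.0, 0.677, 0.736, -0.0]
contact_force: [0.0, -0.0, 0.2]
gripper_width: 0.499
grasp_force: 0.0
```

jog_arm(motion="50 0 0 -0.04 0 0 0; 50 0 0 -0.12 0 0 0; 50 0 0 -0.24 0 0 0; 50 0 0 -0.36 0 0 0; 50 0 0 -0.44 0 0 0")

```text
time: 30.65
tool_pos: [0.561, 0.0901, 0.2317]
tool_rot: [0.002, 0.677, 0.736, 0.002]
contact_force: [0.3, -0.6, -0.7]
gripper_width: 0.503
grasp_force: 0.0
```

jog_arm(motion="50 -0.08 0 0 0 0 0; 50 -0.16 0 0 0 0 0; 50 -0.24 0 0 0 0 0; 50 -0.28 0 0 0 0 0; 50 -0.28 0 0 0 0 0")

```text
time: 31.28
tool_pos: [0.5718, -0.05, 0.2267]
tool_rot: [0.0, 0.678, 0.735, 0.0]
contact_force: [0.2, -0.3, -0.2]
gripper_width: 0.499
grasp_force: 0.0
```

```bash
python3 - <<'E'
from look import *
f=shot('w10')
g=grab_frame("side"); np.savez('sd10.npz',**g)
a_=rect(g,o,a,.0115,-.215,.02,-.09,.09)[::-1,::-1]
b_=rect(f,o,a,.017,-.05,.22,-.13,.13,.0015)[::-1,::-1]
A=cv2.resize(a_,None,fx=2,fy=2);B=cv2.resize(b_,None,fx=2,fy=2); h=max(len(A),len(B))
P=lambda i:cv2.copyMakeBorder(i,0,h-len(i),0,0,0)
cv2.imwrite('pics/r10.png',np.hstack([P(A),P(B)]))
for n in('sd10','w10'):
    f=dict(np.load(n+'.npz'));W=world(f); Q=(W[...,:2]-o)@R.T
    m=(Q[...,0]>.085)&(Q[...,0]<.19)&(abs(Q[...,1])<.085)&(W[...,2]>.03)&(W[...,2]<.08)
    if m.sum()>50:
        c=np.linalg.lstsq(np.c_[Q[m],np.ones(m.sum())],W[m][:,2],rcond=None)[0]; print(n,'pile plane',c.round(4))
E
```

```text
F [-0.1  0.6  0.9] T [-0.01 -0.03  0.02] tcp tray mm [-116.1    2. ] z 0.2265
sd10 pile plane [0.0056 0.003  0.0465]
```

View pics/r10.png

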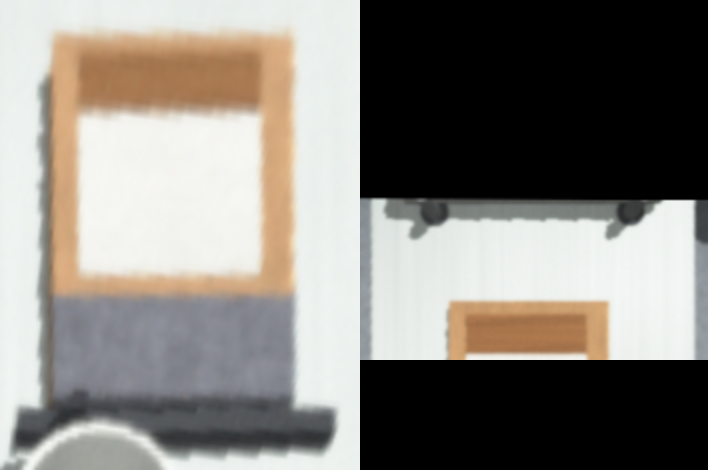

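The hardback lies square and flush on the strip (left, rows 400–410, columns 52–295), and the posts with the flat pile stand clear behind it (right).

```bash
python3 -c "
from plant import *
print(job_done())"
```

```text
the job is handed in; nothing more can be done
None
```

I handed the job in at about 31 s, but no verdict came back: the last camera check shows the hardback square and flush against the stop strip, the two paperbacks flat and square behind the posts, and the hand clear. The highest force I read was about 17 N, and the bottle, date stamp and pen cup were never touched.

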